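# Hang the washed dipper back between its neighbours

### The arm

A 7-joint arm with a two-finger parallel gripper is mounted at the origin on a cart in front of the work surface, level with it; the furniture and walls round the work are solid. World frame = base frame: x ahead of the robot, y to its left, z up, the work surface at z = 0. Lengths are in m, angles in rad, forces in N, time in s.
With the tool pointing down it reaches from about 0.425 to 0.925 m from the base axis. Payload 6.8 kg.
Tool frame: the origin (TCP) lies on the centre line of the jaws, within the pads' length; the fingertips stand 8 mm ahead of it and the grasp point (between the pads) lies 11 mm behind it (bot.tips_ahead is the distance from the TCP to the fingertips, in m); z points along the fingers, y is the line along which they close (so a half turn about z gives the same grasp; the last joint's range is limited). The gripper opens to 85 mm and grips with 20 to 120 N. Pads are 22 mm wide; open, the fingers measure 114 mm over their backs; the gripper's body (76 mm by 85 mm) begins 54 mm behind the grasp point. The pads swing forward as they close: fully open they stand 13 mm farther back than shut.
Start: joints at [1.221, 0.477, 0.022, 1.555, -0.011, 1.109, -0.083], TCP at [0.162, -0.655, 0.239] pointing down, gripper open.
Joint ranges: [-2.96, 2.96], [-0.34, 2.1], [-1.41, 1.46], [0.24, 2.44], [-1.37, 4.51], [0.17, 1.92], [-2.96, 2.96]. Speed limits (rad/s): [2.39, 2.39, 3.14, 3.14, 3.14, 3.14, 3.14].

### API

Orientations are given as a unit quaternion [w, x, y, z].
In Python, from station import bot gives the robot as it stands.
- The arm moves only by the tool send_rows, never from a script. Its argument "deltas" is text: rows parted by semicolons, each of 4 numbers parted by spaces: the shift along the tool's x, y, z in m, then the turn about the tool's z in degrees. In form: x y z spin; .... A call has 1 to 5 rows; each row is the pose to reach, as a shift and turn from the pose commanded when the call began, along the tool's axes at that moment; what a row does not reach only later rows make up. A row lasts 1/10 s, in which the tool goes at most 50 mm and 8.59 degrees, less where a joint would pass 70% of its speed; a pose out of reach is approached as far as the arm can. A call with a gripper value outside its range is refused whole. "claw" is the opening, from 0 (shut) to 1 (fully open), set as the call begins (left out, the last holds). The fingers move at their own pace and stop on an object; "force" is the grip in N (left out, the last holds). Time passes only in rows, so rows that repeat a pose let the fingers close. It gives the time, the measured TCP pose, the force, the opening and the grip force at its end, in the units of the state.
- bot.get_obs(): the state, without advancing time (a new reading comes with each control period).
- bot.read_camera(name): name is "scene" or "top"; returns a dict with "img" (480x640x3 uint8, red, green, blue), "depth" (480x640 float32, m along the optical axis (not along the pixel's ray), 0 where there is no reading), "fx", "fy", "cx", "cy" (pixels), "dist_coeffs" ([k1, k2, p1, p2, k3] as OpenCV has them; the pictures are not rectified), "camera_from_world" (4x4, takes a point from world to camera coordinates). Camera axes: x right, y up, looking along -z (the intrinsics and any distortion apply to the point x, -y, -z); pixel columns grow to the right and rows downward; lengths in m; the calibration is good to about 2 mm. A picture is of the moment at which its call begins.
- bot.hand_in(): hands the job in; it is judged then, once.
Trained networks look in a picture, given as the dict that the camera call returned (one of the last four; its "shot" number tells which), for a name from the list of things; names that differ only in an ending like _2 or _b are one class to them, and where a whole thing is asked for, a point or a joint stands for the part that bears it (a point fixed in the world has none). Each returns a list of dicts, best first, with "confidence" (0 to 1); they miss things now and then, are a little off and sometimes report something else, mostly with a low value. They report only what shows in the picture. A call takes as long as a camera call.
- bot.masks_of(picture, query): "mask" (480x640 bool, what is visible of it).
- bot.landmark_of(picture, query): "xyz" ([x, y, z] in m, in world coordinates, good to about 4 mm: a listed point, or the origin of a listed thing).
The state is a dict: "t": time; "q": joint angles; "joint_vel": joint speeds; "joint_torque": joint torques, N m; "eef_pos": TCP position; "tool_rot": TCP orientation; "contact_force": force on the tool from outside, world axes, zero at the start; "torque": the same for the moment, N m; "gripper_width": opening from 0.0 (shut) to 1.0 (fully open); "grasp_force": force on a finger pad.
Only numpy, scipy, OpenCV 4.12 (cv2) and the standard library are available. Lean on these libraries where they do the work, as an engineer would, in place of code of your own. Each camera call takes 0.05 s, during which the arm holds its last target. There are 200 camera calls.

### The job

Hang the dipper that stands on the worktop back on the rack's top rail, between the two dippers that hang there, so that it hangs upright by its hook and touches neither of them; do not knock the two off or shove them along the rail. Then push the drip tray under the rack fully home by its tab. Leave the espresso cup, the glass and the spice jar standing where they are.

Things in the scene. Friction and masses are not known exactly. Their poses are not given: they have to be found in the camera images.
- dipper: The dipper to hang: plain steel, 80x52x128 mm, 80 to 170 g, at first upright on its cup on the worktop. Origin: centre of the cup's underside, z up. Round cup 52 mm across, 42 mm high. At its back (+x) a flat strap, 20 mm wide (y), 4 mm thick (x 26 to 30 mm), rises to z 112 mm and bends back into a hook (see dipper_seat).
- dipper_seat (a point): Point inside the hook where the rail's axis lies when the dipper hangs: (40, 0, 113.5) mm in the dipper's frame; axes as the dipper's. The hook has a roof (top at z 128 mm) and a rear leg at x 50 to 54 mm, z 90 to 112 mm, 20 mm wide; it is open downward, 20 mm inside. It can be taken from above across strap and leg (28 mm, along x).
- tall_dipper: Hanging neighbour, loose, plain steel, 128 mm tall, on one side of the gap (either side). Cup 44 mm across, 60 mm high, its axis at x +4, y 0 mm; origin at the height of the cup's underside. Strap, hook and seat point as dipper (seat at x 40, z 113.5 mm of its frame); axes parallel to the rack's while it hangs.
- wide_dipper: Hanging neighbour, loose, plain steel, 128 mm tall, on the other side of the gap. Cup 58 mm across, 30 mm high, its axis at x -3, y 0 mm; origin at the height of the cup's underside. 69 to 76 mm are free between the two neighbours' cups. Strap, hook and seat point as dipper (seat at x 40, z 113.5 mm of its frame); axes parallel to the rack's while it hangs.
- rack: Fixed rack of steel rods, 280 mm long, 181 mm high. Origin on the worktop under the middle of the top rail; z up, y along the rails, front -x. A dipper hangs with its axes parallel to the rack's: cup in front (-x) of the rails, leg behind the top rail, underside 61.5 mm over the worktop. Its strap leans on a second 12 mm bar (x -4, z 120 mm).
- rail_mid (a point): Middle of the top rail, on its axis, 175 mm above the worktop; the rail is a round 12 mm bar along y, 140 mm to either side, with a post at each end. Axes as the rack's.
- tray (a joint): Slide of the drip tray under the rack, m: 0 is fully home, positive is pulled out to the rack's front (-x of the rack); range 0 to 0.05, starts 0.03 to 0.045 out. It slides with about 1.5 N of friction, has no spring and stops at 0.
- tray_tab (a point): Middle of the front face of the tray's pull tab, an upright aluminium plate 44 mm wide (rack's y), 6 mm thick, top edge 37 mm above the worktop; the point is 22 mm above the worktop. At home it lies 116 mm in front of the top rail's axis. Push it along the rack's +x.
- espresso_cup_white: Bystander: white espresso cup, 61x82x58 mm, on the worktop; origin at the centre of its underside.
- glass_counter: Bystander: clear drinking glass, 80 mm across, 88 mm tall, on the worktop; origin at the centre of its underside.
- spice_jar_a: Bystander: spice jar with a dark cap, 41 mm across, 105 mm tall, on the worktop; origin at the centre of its underside.
- coffee_machine: Obstacle: fixed black coffee machine behind the dipper, 335 mm tall; always at the same place. Origin: under its middle, on the worktop, axes parallel to the world's. Its body and clear tank span x -75 to +66 mm and y -196 to +260 mm at full height; its round cup shelf (up to 70 mm high) reaches to y -258 mm.

How it is judged:
By the outcome, as a careful person would: the job done as asked, in the order asked, and still so for the second after the job is handed in, with the robot touching nothing.
It also fails if it takes over 61 s, if anything falls off the work surface, if the arm or the gripper's body presses on something with over 40 N, if the wrist force passes 120 N, or if a joint passes its speed limit or range.

## Working session

There is one attempt and no reset: what is moved stays moved. The work goes in short steps, Python scripts to look and compute and a tool call to move; the robot and the scene stay as the last step left them, time stands still between calls to the robot, and variables do not carry over. Pictures are saved under pics/ and viewed, at most 10 in all, crops included, and the job is handed in when it is done.

Besides the shell and the picture viewer there is one more tool, called as name(argument=value, ...) on one line, values as JSON. send_rows: Moves the arm, as the interface text tells. Its arguments: {"type":"object","properties":{"deltas":{"type":"string"},"claw":{"type":"number"},"force":{"type":"number"}},"required":["deltas"]}

```bash
mkdir -p pics; ls
python3 - <<'E'
from station import bot
import cv2,numpy as np
o=bot.get_obs();print({k:np.round(v,3) for k,v in o.items()})
for n in ["scene","top"]:
    p=bot.read_camera(n);cv2.imwrite(f"pics/{n}0.png",p["img"][:,:,::-1])
    print(n,p["fx"],p["dist_coeffs"],np.round(np.linalg.inv(p["camera_from_world"]),3).tolist())
    for q in ["dipper","dipper_seat","tall_dipper","wide_dipper","rack","rail_mid","tray_tab","espresso_cup_white","glass_counter","spice_jar_a","coffee_machine"]:
        print(q,[(np.round(d["xyz"],4).tolist(),round(d["confidence"],2)) for d in bot.landmark_of(p,q)[:2]])
E
```

```text
pics
{'t': np.float64(0.0), 'q': array([ 1.221,  0.478,  0.022,  1.556, -0.012,  1.109, -0.083]), 'joint_vel': array([-0.001,  0.   ,  0.001, -0.001, -0.001,  0.002, -0.002]), 'joint_torque': array([-1.0000e-03, -5.9645e+01,  1.6080e+00, -2.8119e+01,  1.2000e-02,
        1.0000e-02,  0.0000e+00]), 'eef_pos': array([ 0.161, -0.655,  0.238]), 'tool_rot': array([-0.001,  0.993,  0.121, -0.   ]), 'contact_force': array([-0.017, -0.408, -0.62 ]), 'torque': array([-0.033,  0.007,  0.045]), 'grasp_force': np.float64(0.0), 'gripper_width': np.float64(0.997)}
scene 585.004946505941 [-0.18620022  0.          0.          0.          0.        ] [[-0.799, 0.364, -0.48, -0.099], [-0.602, -0.51, 0.615, 0.695], [-0.021, 0.78, 0.626, 0.964], [0.0, 0.0, 0.0, 1.0]]
dipper [([0.4537, 0.101, -0.0011], 0.69)]
dipper_seat [([0.4586, 0.0642, 0.1135], 0.65)]
tall_dipper [([0.5442, -0.3717, 0.0629], 0.8)]
wide_dipper [([0.4618, -0.4565, 0.0626], 0.84), ([0.5266, -0.4461, -0.0008], 0.72)]
rack [([0.5289, -0.4446, -0.0], 0.65)]
rail_mid [([0.526, -0.4463, 0.174], 0.87), ([0.4829, -0.1651, 0.0013], 0.38)]
tray_
[... 362 characters left out ...]
0.99, 0.136, -0.023, -0.13], [0.005, 0.203, 0.979, 1.319], [0.0, 0.0, 0.0, 1.0]]
dipper [([0.4542, 0.1077, 0.0031], 0.75), ([0.4829, -0.162, 0.0021], 0.29)]
dipper_seat [([0.4563, 0.0632, 0.1155], 0.64)]
tall_dipper [([0.549, -0.3747, 0.0617], 0.67)]
wide_dipper [([0.4606, -0.4603, 0.0637], 0.82)]
rack [([0.5274, -0.4466, 0.0021], 0.81)]
rail_mid [([0.5303, -0.4492, 0.1739], 0.88), ([0.4827, -0.1654, 0.0021], 0.41)]
tray_tab [([0.4117, -0.3388, 0.0216], 0.72), ([0.4844, -0.165, 0.0021], 0.18)]
espresso_cup_white [([0.4835, -0.1639, 0.0008], 0.71)]
glass_counter [([0.4934, 0.2836, 0.0005], 0.91), ([0.4848, -0.1634, 0.0051], 0.35)]
spice_jar_a [([0.41, 0.2921, 0.0004], 0.86)]
coffee_machine []
```

View pics/scene0.png

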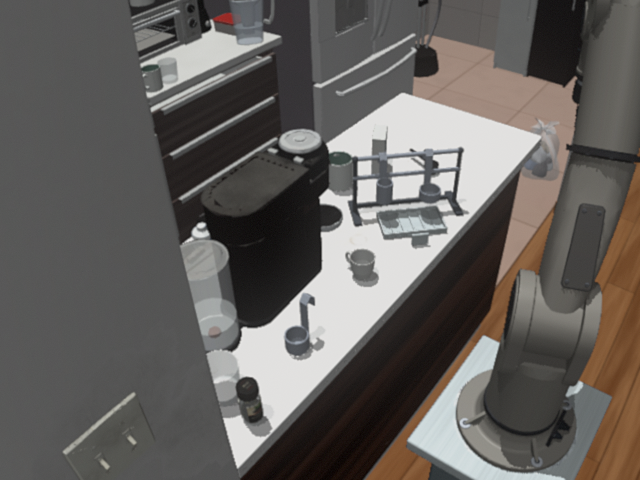

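View pics/top0.png

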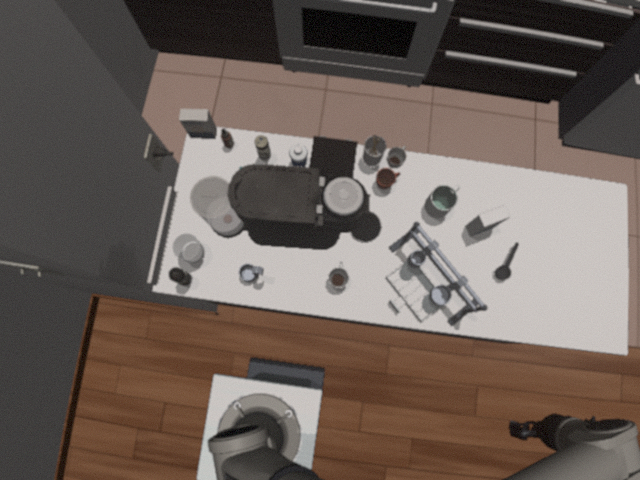

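The scene view shows the dipper (about px 300,330) with its hook towards -y. The rack (about 410,180) sits at 45° with the tray pulled out, and there is a free gap between the two hung dippers. I'll refine these poses with depth.

```bash
cat > h.py <<'E'
from station import bot
import cv2,numpy as np
def cloud(p):
    K=np.array([[p["fx"],0,p["cx"]],[0,p["fy"],p["cy"]],[0,0,1.]])
    v,u=np.mgrid[0:480,0:640]
    n=cv2.undistortPoints(np.stack([u.ravel(),v.ravel()],1).astype(float)[:,None],K,np.array(p["dist_coeffs"]))[:,0]
    d=p["depth"].ravel().astype(float)
    X=np.stack([n[:,0]*d,-n[:,1]*d,-d,np.ones_like(d)],1)@np.linalg.inv(p["camera_from_world"]).T
    X=X[:,:3];X[d==0]=np.nan
    return X.reshape(480,640,3)
def pts(p,q,c=None):
    m=bot.masks_of(p,q)
    if not m: return np.zeros((0,3))
    X=(cloud(p) if c is None else c)[m[0]["mask"]]
    return X[~np.isnan(X[:,0])]
def rf(X,o,yaw):
    c,s=np.cos(yaw),np.sin(yaw);d=X[:,:2]-o
    return np.stack([d@[c,s],d@[-s,c],X[:,2]],1)
E
python3 - <<'E'
from h import *
L={}
for k in range(3):
  for n in ["scene","top"]:
    p=bot.read_camera(n);c=cloud(p)
    for q in ["dipper","dipper_seat","tall_dipper","wide_dipper","rail_mid","tray_tab","spice_jar_a","espresso_cup_white"]:
        r=bot.landmark_of(p,q)
        if r: L.setdefault((q,n),[]).append(r[0]["xyz"])
    if k==0:
        for q in ["dipper","tall_dipper","wide_dipper"]:
            X=pts(p,q,c); print(n,q,len(X)); 
            for lo,hi in [(.03,.05),(.05,.1),(.1,.14),(.14,.18),(.18,.2)]:
                Y=X[(X[:,2]>lo)&(X[:,2]<hi)]
                if len(Y):print("  ",lo,len(Y),np.round(np.median(Y,0),4),np.round(Y.min(0),4),np.round(Y.max(0),4))
        X=c.reshape(-1,3); 
        Y=X[(abs(X[:,0]-.528)<.14)&(abs(X[:,1]+.447)<.14)&(X[:,2]>.168)&(X[:,2]<.186)]
        print("rail",len(Y), Y.mean(0)); print(cv2.fitLine(Y[:,:2].astype(np.float32),cv2.DIST_HUBER,0,.01,.01).ravel())
        Y=X[(X[:,0]>.3)&(X[:,0]<.9)&(X[:,1]>-.4)&(X[:,1]<.4)&(X[:,2]>.2)&(X[:,2]<.4)]
        print("machine",np.nanpercentile(Y,[0.5,2,98,99.5],axis=0).round(3).tolist())
for k,v in L.items(): print(k,np.round(np.mean(v,0),4),np.round(np.std(v,0),4))
print(bot.get_obs()["t"])
E
```

```text
scene dipper 960
   0.03 280 [0.4546 0.1006 0.039 ] [0.4303 0.0767 0.0302] [0.4832 0.1323 0.049 ]
   0.05 150 [0.4559 0.0793 0.0796] [0.4456 0.0519 0.0502] [0.4678 0.0821 0.0998]
   0.1 164 [0.4548 0.0722 0.1175] [0.4445 0.0512 0.1001] [0.4674 0.0824 0.131 ]
scene tall_dipper 611
   0.05 180 [ 0.5413 -0.3561  0.0854] [ 0.5268 -0.3977  0.0646] [ 0.5716 -0.3484  0.0999]
   0.1 286 [ 0.5551 -0.3766  0.1168] [ 0.5271 -0.3991  0.1   ] [ 0.5765 -0.3461  0.1399]
   0.14 109 [ 0.5679 -0.388   0.16  ] [ 0.5579 -0.4024  0.1403] [ 0.5889 -0.3787  0.1793]
   0.18 34 [ 0.5731 -0.3927  0.1846] [ 0.5646 -0.4032  0.181 ] [ 0.5823 -0.3825  0.1896]
scene wide_dipper 611
   0.05 373 [ 0.4637 -0.4579  0.0807] [ 0.4322 -0.4823  0.0617] [ 0.488  -0.4216  0.0992]
   0.1 86 [ 0.4827 -0.4732  0.1194] [ 0.4741 -0.4835  0.1003] [ 0.4912 -0.4629  0.1395]
   0.14 110 [ 0.4828 -0.4745  0.1616] [ 0.4741 -0.4902  0.1401] [ 0.5077 -0.4619  0.1798]
   0.18 41 [ 0.4891 -0.4792  0.1845] [ 0.4749 -0.4899  0.1803] [ 0.4995 -0.4678  0.1914]
rail 595 [ 0.52730897 -0.44058454  0.17825551]
[ 0.7018052   0.71236897  0.5342266
[... 1787 characters left out ...]
  0.2906 -0.0013] [0.0009 0.0006 0.0019]
('espresso_cup_white', 'scene') [ 0.4832 -0.1643  0.0012] [0.0008 0.001  0.0008]
('dipper', 'top') [0.454  0.106  0.0018] [0.     0.0009 0.0005]
('dipper_seat', 'top') [0.4551 0.0657 0.1157] [0.0018 0.0008 0.0015]
('tall_dipper', 'top') [ 0.5485 -0.3732  0.0615] [0.0011 0.0011 0.0015]
('wide_dipper', 'top') [ 0.4605 -0.458   0.0602] [0.0009 0.0007 0.0006]
('rail_mid', 'top') [ 0.5305 -0.4509  0.1732] [0.0007 0.0011 0.001 ]
('tray_tab', 'top') [ 0.4112 -0.3367  0.0219] [0.0015 0.0013 0.0005]
('spice_jar_a', 'top') [ 4.120e-01  2.922e-01 -4.000e-04] [0.0001 0.0011 0.0012]
('espresso_cup_white', 'top') [ 0.4748 -0.0869  0.0404] [0.0127 0.1082 0.0516]
4.2
```

send_rows(deltas="0.03 -0.02 -0.02 2; 0.07 -0.045 -0.04 5; 0.11 -0.07 -0.06 8; 0.15 -0.095 -0.06 10; 0.19 -0.12 -0.06 12", claw=0.9)

```text
t: 4.7
eef_pos: [0.319, -0.4921, 0.3005]
tool_rot: [0.001, 1.0, 0.015, 0.001]
contact_force: [1.3, -1.1, -0.2]
gripper_width: 0.9
grasp_force: 0.0
```

```bash
cat > go.py <<'E'
import sys
from h import *
def pose():
    o=bot.get_obs();q=o["tool_rot"];R=np.array([[1-2*(q[2]**2+q[3]**2),2*(q[1]*q[2]-q[0]*q[3]),2*(q[1]*q[3]+q[0]*q[2])],[2*(q[1]*q[2]+q[0]*q[3]),1-2*(q[1]**2+q[3]**2),2*(q[2]*q[3]-q[0]*q[1])],[2*(q[1]*q[3]-q[0]*q[2]),2*(q[2]*q[3]+q[0]*q[1]),1-2*(q[1]**2+q[2]**2)]])
    return o,R,np.degrees(np.arctan2(R[1,0],R[0,0]))
if __name__=="__main__":
    o,R,a=pose()
    print("t",round(float(o["t"]),2),"pos",np.round(o["eef_pos"],4),"a",round(a,2),"F",np.round(o["contact_force"],1),"w",round(float(o["gripper_width"]),3),"q",np.round(o["q"],2))
    for s in sys.argv[1:]:
        x,y,z,A=map(float,s.split(","))
        print(s,"->",np.round(R.T@(np.array([x,y,z])-o["eef_pos"]),4),"spin",round(a-A,2))
E
python3 go.py 0.42,-0.30,.3,1.5 .455,-.1,.3,1.5
```

```text
t 4.7 pos [ 0.319  -0.4921  0.3005] a 1.77 F [ 1.3 -1.1 -0.2] w 0.9 q [ 0.9   0.28 -0.02  1.7   0.01  1.16 -0.66]
0.42,-0.30,.3,1.5 -> [ 0.1069 -0.1889  0.0004] spin 0.27
.455,-.1,.3,1.5 -> [ 1.481e-01 -3.877e-01  1.000e-04] spin 0.27
```

send_rows(deltas="0.025 -0.04 0 0; 0.05 -0.085 0 0; 0.08 -0.12 0 0; 0.1 -0.16 0 0; 0.11 -0.205 0 0")

```text
t: 5.2
eef_pos: [0.4223, -0.2832, 0.2995]
tool_rot: [0.0, 1.0, 0.017, 0.001]
contact_force: [0.7, -0.2, -0.7]
gripper_width: 0.896
grasp_force: 0.0
```

send_rows(deltas="0.01 -0.045 0 0; 0.015 -0.09 0 0; 0.02 -0.135 0 0; 0.023 -0.18 0 0; 0.026 -0.225 0 0")

```text
t: 5.7
eef_pos: [0.4392, -0.0575, 0.2996]
tool_rot: [0.0, 1.0, 0.016, 0.0]
contact_force: [1.2, -0.2, -0.3]
gripper_width: 0.902
grasp_force: 0.0
```

send_rows(deltas="0.001 -0.04 0 0; 0.002 -0.08 0 0; 0.002 -0.11 0 0; 0.002 -0.12 0 0; 0.002 -0.125 0 0")

```text
t: 6.2
eef_pos: [0.4373, 0.0664, 0.2994]
tool_rot: [0.0, 1.0, 0.017, 0.0]
contact_force: [0.7, -0.2, -0.1]
gripper_width: 0.896
grasp_force: 0.0
```

```bash
python3 go.py .4553,.0645,.3,1.5 .4553,.0645,.095,1.5
```

```text
t 6.2 pos [0.4373 0.0664 0.2994] a 1.94 F [ 0.7 -0.2 -0.1] w 0.896 q [ 0.2   0.06 -0.5   1.98  0.03  1.11 -1.86]
.4553,.0645,.3,1.5 -> [ 0.0179  0.0025 -0.0006] spin 0.44
.4553,.0645,.095,1.5 -> [0.0178 0.0025 0.2044] spin 0.44
```

send_rows(deltas="0.018 0.0025 0.04 0; 0.018 0.0025 0.085 0; 0.018 0.0025 0.13 0; 0.018 0.0025 0.165 0; 0.018 0.0025 0.185 0")

```text
t: 6.7
eef_pos: [0.454, 0.0615, 0.1114]
tool_rot: [0.001, 1.0, 0.015, -0.002]
contact_force: [-0.2, -1.3, 0.6]
gripper_width: 0.899
grasp_force: 0.0
```

send_rows(deltas="0 0 0.01 0; 0 0 0.019 0; 0 0 0.019 0")

```text
t: 7.0
eef_pos: [0.4555, 0.0632, 0.095]
tool_rot: [0.0, 1.0, 0.016, -0.0]
contact_force: [-0.1, 0.8, -0.5]
gripper_width: 0.898
grasp_force: 0.0
```

```bash
python3 go.py .4553,.0645,.095,1.5
python3 - <<'E'
from h import *
p=bot.read_camera("scene");cv2.imwrite("pics/s1.png",cv2.resize(p["img"][220:400,200:400,::-1],None,fx=3,fy=3))
for q in ["dipper","dipper_seat"]:
    r=bot.landmark_of(p,q);print(q,r and np.round(r[0]["xyz"],4))
E
```

```text
t 7.0 pos [0.4555 0.0632 0.095 ] a 1.8 F [-0.1  0.8 -0.5] w 0.898 q [ 0.11  0.37 -0.45  2.16  0.26  0.66 -2.06]
.4553,.0645,.095,1.5 -> [-0.0002 -0.0013  0.    ] spin 0.3
dipper [0.4538 0.1024 0.0014]
dipper_seat [0.4552 0.0609 0.1156]
```

View pics/s1.png

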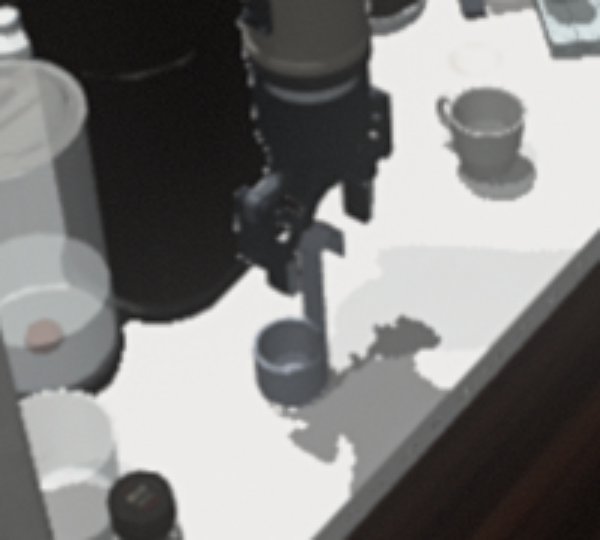

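The crop shows the hook roof (about 325,240) between the two open fingers, with nothing touching. I'll close on it.

send_rows(deltas="0 -0.001 0 0; 0 -0.001 0 0; 0 -0.001 0 0; 0 -0.001 0 0; 0 -0.001 0 0", claw=0.1, force=45)

```text
t: 7.65
eef_pos: [0.4559, 0.065, 0.0957]
tool_rot: [-0.0, 1.0, 0.016, 0.001]
contact_force: [0.1, 0.2, 4.4]
gripper_width: 0.323
grasp_force: 44.3
```

send_rows(deltas="0 0 0 0; 0 0 0 0; 0 0 0 0; 0 0 0 0; 0 0 0 0")

```text
t: 8.15
eef_pos: [0.4559, 0.0649, 0.0957]
tool_rot: [-0.0, 1.0, 0.016, 0.001]
contact_force: [0.7, -0.6, 6.1]
gripper_width: 0.318
grasp_force: 44.5
```

send_rows(deltas="0 0 -0.015 0; 0 0 -0.05 0; 0 0 -0.09 0; 0 0 -0.135 0; 0 0 -0.18 0")

```text
t: 8.65
eef_pos: [0.4544, 0.0647, 0.2763]
tool_rot: [0.0, 1.0, 0.016, -0.001]
contact_force: [0.2, 0.2, -0.7]
gripper_width: 0.323
grasp_force: 44.5
```

send_rows(deltas="0 0.02 -0.03 0; 0 0.05 -0.045 0; 0 0.09 -0.045 0; 0 0.135 -0.045 0; 0 0.175 -0.045 0")

```text
t: 9.15
eef_pos: [0.4602, -0.112, 0.3199]
tool_rot: [0.0, 1.0, 0.016, -0.0]
contact_force: [1.5, 0.1, -0.5]
gripper_width: 0.322
grasp_force: 44.5
```

```bash
python3 go.py .43,-.32,.32,45.45
python3 - <<'E'
from h import *
for n in ["scene","top"]:
    p=bot.read_camera(n)
    for q in ["dipper","dipper_seat"]:
        r=bot.landmark_of(p,q);print(q,r and np.round(r[0]["xyz"],4),r and r[0]["confidence"])
    X=pts(p,"dipper");print(len(X),len(X) and np.percentile(X,[1,50,99],axis=0).round(3))
E
```

```text
t 9.15 pos [ 0.4602 -0.112   0.3199] a 1.84 F [ 1.5  0.1 -0.5] w 0.322 q [ 0.43  0.09 -0.34  1.89  0.03  1.16 -1.46]
.43,-.32,.32,45.45 -> [-0.0369  0.2069  0.    ] spin -43.61
dipper [ 0.4567 -0.0734  0.2202] 0.56
dipper_seat [ 0.4611 -0.1157  0.3368] 0.9
940 [[ 0.435 -0.304  0.012]
 [ 0.458 -0.082  0.259]
 [ 0.629 -0.045  0.347]]
dipper [] []
dipper_seat [] []
0 0
```

send_rows(deltas="-0.005 0.035 0 -6; -0.012 0.075 0 -14; -0.02 0.12 0 -22; -0.03 0.165 0 -30; -0.037 0.207 0 -37")

```text
t: 10.05
eef_pos: [0.4309, -0.3184, 0.3205]
tool_rot: [0.0, 0.942, 0.337, 0.0]
contact_force: [0.9, -0.3, -1.5]
gripper_width: 0.322
grasp_force: 44.7
```

```bash
python3 go.py .5335,-.438,.32,45.45
```

```text
t 10.05 pos [ 0.4309 -0.3184  0.3205] a 39.34 F [ 0.9 -0.3 -1.5] w 0.322 q [ 0.71  0.19 -0.22  1.77  0.04  1.18 -0.41]
.5335,-.438,.32,45.45 -> [0.0035 0.1575 0.0005] spin -6.11
```

send_rows(deltas="0 0.03 0 -2; 0.001 0.07 0 -4; 0.002 0.11 0 -6; 0.0035 0.145 0 -6; 0.0035 0.1575 0 -6")

```text
t: 10.55
eef_pos: [0.5345, -0.4397, 0.3191]
tool_rot: [-0.0, 0.924, 0.382, 0.0]
contact_force: [0.3, -0.2, -0.8]
gripper_width: 0.321
grasp_force: 44.8
```

send_rows(deltas="0 0 0 0; 0 0 0 0")

```text
t: 10.75
eef_pos: [0.5326, -0.4372, 0.3198]
tool_rot: [-0.001, 0.924, 0.382, -0.0]
contact_force: [-0.7, -0.1, -0.7]
gripper_width: 0.32
grasp_force: 44.8
```

```bash
python3 go.py .5335,-.438,.32,45.45
cat > rel.py <<'E'
from h import *
yaw=np.radians(-44.55)
for n in ["scene","top"]:
    p=bot.read_camera(n);c=cloud(p)
    for q in ["dipper","tall_dipper","wide_dipper","dipper_seat","rail_mid"]:
        l=bot.landmark_of(p,q)
        if l: print(n,q,"lm",np.round(rf(np.array([l[0]["xyz"]]),[0,0],yaw)[0],4),round(l[0]["confidence"],2))
        if q[-1]!="r":continue
        m=bot.masks_of(p,q)
        if not m: continue
        X=c[m[0]["mask"]];X=rf(X[~np.isnan(X[:,0])],[0,0],yaw)
        z0=np.percentile(X[:,2],1)
        if q=="dipper" and l: z0=l[0]["xyz"][2]
        else: z0=.0615
        z=X[:,2]-z0
        for nm,lo,hi in [("cup",.003,.028),("strap",.065,.11),("hook",.1,.135)]:
            Y=X[(z>lo)&(z<hi)]
            if len(Y)>8:
                a,b=np.percentile(Y[:,1],[3,97]);print("   ",nm,len(Y),"u",round(a,4),round(b,4),"mid",round((a+b)/2,4),"s",np.percentile(Y[:,0],[3,97]).round(4),"ztop",round(np.percentile(Y[:,2],98),4))
E
python3 rel.py
python3 - <<'E'
from h import *
p=bot.read_camera("scene");cv2.imwrite("pics/s2.png",cv2.resize(p["img"][60:260,310:500,::-1],None,fx=3,fy=3,interpolation=cv2.INTER_CUBIC))
E
```

```text
t 10.75 pos [ 0.5326 -0.4372  0.3198] a 44.94 F [-0.7 -0.1 -0.7] w 0.32 q [ 0.72  0.46 -0.18  1.41  0.08  1.29 -0.25]
.5335,-.438,.32,45.45 -> [ 0.0001  0.0011 -0.0002] spin -0.51
scene dipper lm [0.6469 0.0612 0.2219] 0.97
    cup 146 u 0.0479 0.0869 mid 0.0674 s [0.6191 0.6707] ztop 0.2496
    strap 40 u 0.0564 0.0716 mid 0.064 s [0.6675 0.677 ] ztop 0.3055
scene tall_dipper lm [0.6497 0.1177 0.0588] 0.74
    cup 104 u 0.1035 0.1413 mid 0.1224 s [0.6306 0.6468] ztop 0.0889
    strap 100 u 0.1139 0.1297 mid 0.1218 s [0.6681 0.6836] ztop 0.1704
    hook 89 u 0.113 0.1302 mid 0.1216 s [0.673  0.6916] ztop 0.1887
scene wide_dipper lm [ 0.649  -0.004   0.0606] 0.94
    cup 288 u -0.0241 0.0275 mid 0.0017 s [0.6172 0.6734] ztop 0.0891
    strap 105 u -0.0075 0.0099 mid 0.0012 s [0.6709 0.6995] ztop 0.1702
    hook 92 u -0.0082 0.0115 mid 0.0017 s [0.6723 0.6903] ztop 0.1885
scene dipper_seat lm [0.6881 0.0585 0.3337] 0.69
scene rail_mid lm [0.6907 0.0521 0.1732] 0.66
top dipper lm [0.647  0.0624 0.2259] 0.71
    cup 190 u 0.0407 0.083 mid 0.0618 s [0.6218 0.6705] ztop 0.2527
top tall_dipper lm [0.6526 0.1168 0.061 ] 0.92
    cup 81 u 0.1057 0.1366 mid 0.1211 s [0.6324 0.672 ] ztop 0.0889
    strap 25 u 0.1145 0.1262 mid 0.1203 s [0.674  0.6772] ztop 0.1704
    hook 65 u 0.1129 0.1273 mid 0.1201 s [0.6753 0.6987] ztop 0.19
top wide_dipper lm [ 0.6467 -0.0025  0.0587] 0.66
    cup 125 u -0.0069 0.0261 mid 0.0096 s [0.6178 0.6701] ztop 0.089
top rail_mid lm [0.6933 0.0512 0.1739] 0.65
```

View pics/s2.png

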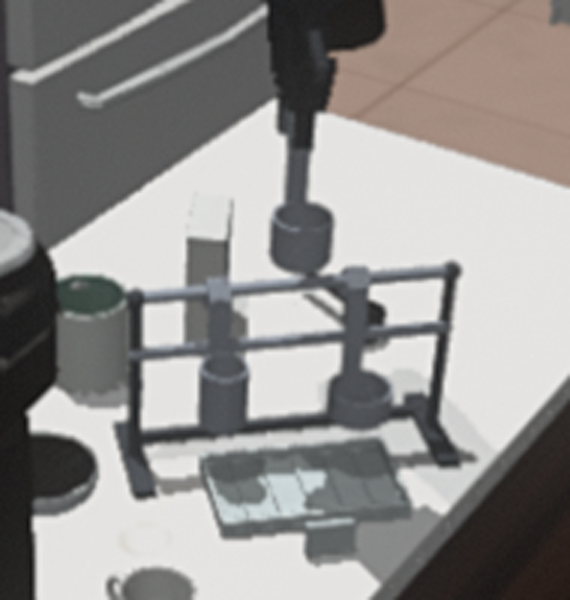

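The crop shows the dipper's cup (about 300,235) held upright above the gap. The tall neighbour is on the left (220,390) and the wide one on the right (358,395). I'll fit the rail's s-offset more tightly before lowering.

```bash
cat > rail.py <<'E'
from h import *
from scipy.optimize import least_squares
yaw=np.radians(-44.55)
for n in ["scene","top"]:
    p=bot.read_camera(n);X=rf(cloud(p).reshape(-1,3),[0,0],yaw);X=X[~np.isnan(X[:,0])]
    u=X[:,1]
    for lo,hi in [(-.07,-.02),(.015,.105),(.135,.17)]+[(-.07,.17)]:
        Y=X[(abs(X[:,0]-.689)<.012)&(X[:,2]>.166)&(X[:,2]<.185)&(u>lo)&(u<hi)&(abs(u)>.016)&(abs(u-.12)>.016)]
        if len(Y)<10: continue
        f=least_squares(lambda q:np.hypot(Y[:,0]-q[0]-q[2]*(Y[:,1]-.062),Y[:,2]-q[1])-.006,[.689,.175,0],loss="soft_l1",f_scale=.001)
        print(n,lo,len(Y),"s,z",f.x[:2].round(4),"dyaw",np.degrees(f.x[2]).round(2),"mean",Y.mean(0).round(4))
    c=rf(cloud(p).reshape(-1,3),[0,0],yaw).reshape(480,640,3)
    for q,z0 in [("dipper",.2241),("tall_dipper",.0615),("wide_dipper",.0615)]:
        m=bot.masks_of(p,q)
        if not m: continue
        Y=c[m[0]["mask"]];z=Y[:,2]-z0;Y=Y[(z>.063)&(z<.085)]
        if len(Y)>5:
            Y=Y[abs(Y[:,0]-np.median(Y[:,0]))<.006];print(n,q,"strap face",len(Y),Y.mean(0).round(4),"slope du",np.degrees(np.polyfit(Y[:,1],Y[:,0],1)[0]).round(1))
E
python3 rail.py
```

```text
scene -0.07 84 s,z [0.6928 0.1771] dyaw 2.24 mean [ 0.686  -0.0449  0.1789]
scene 0.015 158 s,z [0.6893 0.1765] dyaw -0.4 mean [0.686  0.0598 0.1786]
scene 0.135 56 s,z [0.6874 0.1759] dyaw 1.07 mean [0.6862 0.1531 0.1783]
scene -0.07 304 s,z [0.6892 0.1765] dyaw 0.22 mean [0.686  0.0465 0.1786]
scene dipper strap face 46 [0.6726 0.0638 0.2978] slope du -8.6
scene tall_dipper strap face 53 [0.6774 0.1216 0.1347] slope du 2.8
scene wide_dipper strap face 48 [0.6765 0.0008 0.1349] slope du -4.3
top 0.015 47 s,z [0.6899 0.1751] dyaw -0.06 mean [0.6892 0.0771 0.1791]
top 0.135 59 s,z [0.6942 0.1753] dyaw -2.68 mean [0.6887 0.1529 0.1795]
top -0.07 106 s,z [0.6899 0.1752] dyaw -0.02 mean [0.6889 0.1193 0.1793]
top tall_dipper strap face 16 [0.6759 0.1203 0.1351] slope du 1.2
```

send_rows(deltas="0 0.0017 0.02 -0.5; 0 0.0017 0.045 -0.5; 0 0.0017 0.07 -0.5; 0 0.0017 0.09 -0.5; 0 0.0017 0.1 -0.5")

```text
t: 12.6
eef_pos: [0.5326, -0.4392, 0.2181]
tool_rot: [-0.001, 0.923, 0.386, -0.001]
contact_force: [-0.5, 0.3, -0.9]
gripper_width: 0.318
grasp_force: 44.9
```

send_rows(deltas="0 0 0.01 0; 0 0 0.02 0; 0 0 0.02 0; 0 0 0.02 0")

```text
t: 13.0
eef_pos: [0.5338, -0.44, 0.2008]
tool_rot: [0.0, 0.923, 0.386, 0.0]
contact_force: [-0.2, -0.0, 0.2]
gripper_width: 0.323
grasp_force: 44.8
```

```bash
python3 go.py .5339,-.4384,.195,45.45; sed -i 's/,.2241)/,.0985)/' rail.py;python3 rail.py | grep strap; python3 rel.py | grep -v "   "
python3 - <<'E'
from h import *
p=bot.read_camera("scene");cv2.imwrite("pics/s3.png",cv2.resize(p["img"][100:250,330:480,::-1],None,fx=4,fy=4,interpolation=cv2.INTER_CUBIC))
E
```

```text
t 13.0 pos [ 0.5338 -0.44    0.2008] a 45.35 F [-0.2 -0.   0.2] w 0.323 q [ 0.72  0.55 -0.18  1.54  0.11  1.07 -0.26]
.5339,-.4384,.195,45.45 -> [ 0.0012 -0.001   0.0058] spin -0.1
scene dipper strap face 55 [0.6755 0.0617 0.174 ] slope du 1.2
scene tall_dipper strap face 38 [0.677  0.1225 0.1346] slope du -6.1
scene wide_dipper strap face 44 [0.676  0.0008 0.1359] slope du 2.7
top wide_dipper strap face 14 [0.6376 0.0627 0.1399] slope du 3.9
scene dipper lm [0.6475 0.0575 0.1011] 0.68
scene tall_dipper lm [0.6464 0.1161 0.0644] 0.63
scene wide_dipper lm [ 0.652  -0.0022  0.0658] 0.97
scene dipper_seat lm [0.6922 0.0591 0.2205] 0.71
scene rail_mid lm [0.6869 0.0507 0.1739] 0.97
top dipper lm [0.6467 0.064  0.1081] 0.6
top wide_dipper lm [ 0.6491 -0.0035  0.061 ] 0.61
top dipper_seat lm [0.5279 0.0497 0.0186] 0.29
```

View pics/s3.png

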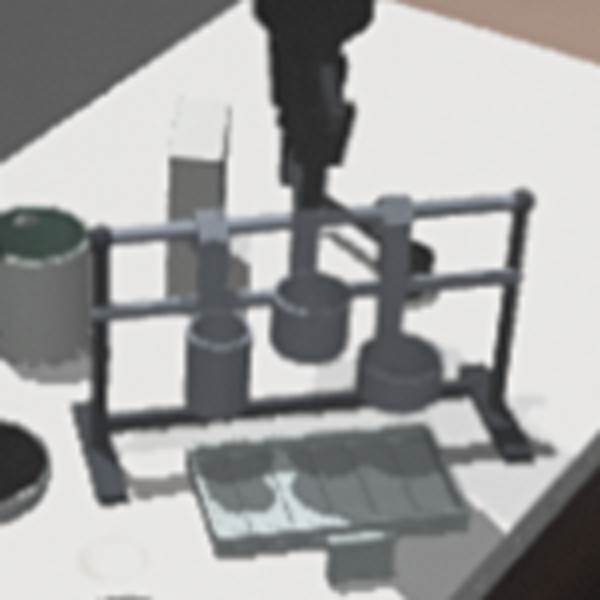

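The crop shows the dipper's strap in front of the rails and its cup (about 312,315) between the neighbours, clear on both sides. I'll shift slightly along the rail and lower onto it.

send_rows(deltas="0.0022 -0.001 0 0; 0.0022 -0.001 0.008 0; 0.0022 -0.001 0.016 0; 0.0022 -0.001 0.024 0; 0.0022 -0.001 0.03 0")

```text
t: 14.85
eef_pos: [0.5338, -0.4373, 0.1688]
tool_rot: [-0.001, 0.923, 0.386, -0.0]
contact_force: [0.1, -0.7, -0.8]
gripper_width: 0.321
grasp_force: 44.8
```

send_rows(deltas="0 0 0.003 0; 0 0 0.006 0; 0 0 0.008 0; 0 0 0.008 0")

```text
t: 15.25
eef_pos: [0.5343, -0.4375, 0.1622]
tool_rot: [-0.0, 0.923, 0.386, -0.0]
contact_force: [-0.0, 0.5, -1.2]
gripper_width: 0.32
grasp_force: 44.8
```

```bash
python3 go.py .5339,-.4384,.157,45.45; sed -i 's/,.0985)/,.0655)/' rail.py;python3 rail.py | grep strap; python3 rel.py
```

```text
t 15.25 pos [ 0.5343 -0.4375  0.1622] a 45.35 F [-0.   0.5 -1.2] w 0.32 q [ 0.72  0.58 -0.18  1.57  0.12  1.   -0.28]
.5339,-.4384,.157,45.45 -> [-0.0009  0.0003  0.0052] spin -0.1
scene dipper strap face 56 [0.6735 0.0646 0.1387] slope du 3.2
scene tall_dipper strap face 52 [0.6767 0.1221 0.1363] slope du 3.2
scene wide_dipper strap face 42 [ 6.762e-01 -5.000e-04  1.357e-01] slope du -8.5
top tall_dipper strap face 20 [0.6759 0.1207 0.1345] slope du 8.0
scene dipper lm [0.6496 0.0647 0.0622] 0.89
    cup 140 u 0.0479 0.0904 mid 0.0692 s [0.6214 0.6737] ztop 0.0901
    strap 60 u 0.0538 0.074 mid 0.0639 s [0.6696 0.68  ] ztop 0.1502
scene tall_dipper lm [0.65   0.1215 0.0628] 0.95
    cup 99 u 0.1073 0.1433 mid 0.1253 s [0.6307 0.6495] ztop 0.089
    strap 106 u 0.1126 0.1307 mid 0.1216 s [0.6694 0.6958] ztop 0.1705
    hook 87 u 0.1137 0.1307 mid 0.1222 s [0.6721 0.6896] ztop 0.1886
scene wide_dipper lm [ 0.6504 -0.0051  0.0647] 0.78
    cup 285 u -0.0234 0.027 mid 0.0018 s [0.6162 0.6746] ztop 0.089
    strap 108 u -0.0077 0.0102 mid 0.0013 s [0.6713 0.6978] ztop 0.1704
    hook 89 u -0.0083 0.0114 mid 0.0015 s [0.6715 0.6931] ztop 0.189
scene rail_mid lm [0.6913 0.0513 0.1749] 0.66
top dipper lm [0.6443 0.0637 0.0688] 0.82
    cup 115 u 0.0418 0.0871 mid 0.0645 s [0.6219 0.6705] ztop 0.0965
top tall_dipper lm [0.6502 0.121  0.0616] 0.87
    cup 95 u 0.1033 0.1379 mid 0.1206 s [0.6319 0.6719] ztop 0.088
    strap 37 u 0.1118 0.1296 mid 0.1207 s [0.6737 0.6776] ztop 0.1692
    hook 94 u 0.1099 0.1304 mid 0.1202 s [0.6757 0.7012] ztop 0.189
top wide_dipper lm [ 6.52e-01 -2.00e-04  5.91e-02] 0.43
top rail_mid lm [0.6945 0.0507 0.1731] 0.67
```

send_rows(deltas="0 0.0005 0.002 0; 0 0.001 0.004 0; 0 0.0015 0.005 0; 0 0.0015 0.006 0; 0 0.0015 0.006 0")

```text
t: 17.05
eef_pos: [0.5357, -0.4389, 0.1572]
tool_rot: [0.0, 0.923, 0.385, 0.0]
contact_force: [-1.1, -0.1, 4.1]
gripper_width: 0.327
grasp_force: 45.1
```

```bash
python3 go.py
```

```text
t 17.05 pos [ 0.5357 -0.4389  0.1572] a 45.35 F [-1.1 -0.1  4.1] w 0.327 q [ 0.72  0.59 -0.18  1.57  0.12  0.99 -0.28]
```

send_rows(deltas="0 0 0 0; 0 0 0 0; 0 0 0 0; 0 0 0 0; 0 0 0 0", claw=0.55, force=20)

```text
t: 17.55
eef_pos: [0.5353, -0.4385, 0.1562]
tool_rot: [-0.0, 0.923, 0.386, -0.0]
contact_force: [0.7, -0.6, -0.7]
gripper_width: 0.546
grasp_force: 0.0
```

```bash
python3 go.py; sed -i 's/,.0655)/,.0615)/' rail.py;python3 rail.py | grep strap; python3 rel.py | grep -A3 " dipper"
python3 - <<'E'
from h import *
p=bot.read_camera("scene");cv2.imwrite("pics/s4.png",cv2.resize(p["img"][100:250,330:480,::-1],None,fx=4,fy=4,interpolation=cv2.INTER_CUBIC))
E
```

```text
t 17.55 pos [ 0.5353 -0.4385  0.1562] a 45.35 F [ 0.7 -0.6 -0.7] w 0.546 q [ 0.72  0.59 -0.18  1.57  0.12  0.99 -0.28]
scene dipper strap face 39 [0.6758 0.0651 0.1326] slope du -2.7
scene tall_dipper strap face 52 [0.6772 0.123  0.1351] slope du -3.6
scene wide_dipper strap face 44 [0.6759 0.001  0.135 ] slope du -3.7
top tall_dipper strap face 19 [0.676  0.1208 0.1361] slope du -0.3
scene dipper lm [0.6511 0.0594 0.0592] 0.56
    cup 166 u 0.0451 0.0899 mid 0.0675 s [0.6237 0.6767] ztop 0.0868
    strap 36 u 0.0559 0.0734 mid 0.0647 s [0.6697 0.6812] ztop 0.1469
scene tall_dipper lm [0.6479 0.1177 0.0623] 0.57
--
scene dipper_seat lm [0.6927 0.0608 0.1753] 0.81
scene rail_mid lm [0.6888 0.0512 0.1747] 0.79
top dipper lm [0.6479 0.0605 0.0636] 0.73
    cup 106 u 0.0415 0.0852 mid 0.0634 s [0.6242 0.6718] ztop 0.0908
top tall_dipper lm [0.6513 0.1193 0.0636] 0.84
    cup 94 u 0.1037 0.1379 mid 0.1208 s [0.632  0.6724] ztop 0.0876
```

View pics/s4.png

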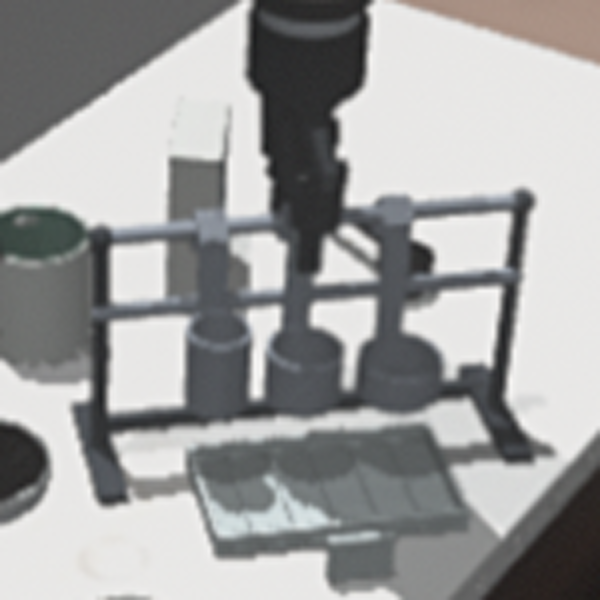

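The dipper now hangs in the gap (cup about 305,370) with a visible space on each side. Next I lift straight up, then go round to the tab.

send_rows(deltas="0 0.0005 -0.01 0; 0 0.0005 -0.03 0; 0 0.0005 -0.06 0; 0 0.0005 -0.1 0; 0 0.0005 -0.12 0")

```text
t: 19.4
eef_pos: [0.537, -0.4397, 0.2812]
tool_rot: [0.002, 0.923, 0.385, 0.002]
contact_force: [1.7, 0.2, 0.9]
gripper_width: 0.55
grasp_force: 0.0
```

```bash
python3 - <<'E'
from h import *
L=[]
for n in ["scene","top"]*2:
    p=bot.read_camera(n)
    r=bot.landmark_of(p,"tray_tab");L.append(rf(np.array([r[0]["xyz"]]),[0,0],np.radians(-44.55))[0]);print(n,L[-1].round(4),r[0]["confidence"])
s,u=np.median(L,0)[:2];print(s,u)
c,k=np.cos(np.radians(-44.55)),np.sin(np.radians(-44.55))
for d in (.05,): print("start",(s-d)*c-u*k,(s-d)*k+u*c)
E
python3 go.py
```

```text
scene [0.5308 0.0535 0.021 ] 0.57
top [0.5317 0.0469 0.0213] 0.8
scene [0.5291 0.0492 0.0236] 0.69
t 19.8 pos [ 0.5351 -0.4385  0.2748] a 45.36 F [-0.1  1.   0.2] w 0.549 q [ 0.72  0.49 -0.19  1.46  0.09  1.21 -0.25]Traceback (most recent call last):
  File "<stdin>", line 5, in <module>
IndexError: list index out of range
```

```bash
python3 rel.py | grep -A3 " dipper"
```

```text
scene dipper lm [ 0.086   0.4898 -0.0015] 0.3
    cup 10 u 0.0044 0.0653 mid 0.0349 s [0.7479 0.899 ] ztop 0.006
    strap 394 u 0.043 0.09 mid 0.0665 s [0.6231 0.6771] ztop 0.1067
    hook 175 u 0.0433 0.088 mid 0.0657 s [0.6244 0.6791] ztop 0.1317
--
scene dipper_seat lm [0.6918 0.0617 0.1744] 0.64
scene rail_mid lm [0.6906 0.0538 0.1736] 0.81
top dipper lm [0.648  0.0629 0.0647] 0.56
    cup 109 u 0.0416 0.0856 mid 0.0636 s [0.6236 0.6726] ztop 0.0915
    strap 39 u 0.0535 0.0719 mid 0.0627 s [0.6749 0.6804] ztop 0.1736
    hook 34 u 0.0538 0.0713 mid 0.0625 s [0.6745 0.6827] ztop 0.1829
--
top dipper_seat lm [0.6899 0.0602 0.1754] 0.9
top rail_mid lm [0.6939 0.0495 0.1735] 0.85
```

send_rows(deltas="-0.002 -0.03 0 -8; -0.005 -0.07 0 -16; -0.008 -0.115 0 -24; -0.011 -0.16 0 -32; -0.013 -0.199 0 -40", claw=0)

```text
t: 21.2
eef_pos: [0.3833, -0.307, 0.2762]
tool_rot: [-0.0, 0.733, 0.68, -0.0]
contact_force: [0.3, -0.4, 0.8]
gripper_width: 0.004
grasp_force: 0.0
```

send_rows(deltas="0 0 0.01 -8; 0 0 0.03 -16; 0 0 0.05 -24; 0 0 0.08 -32; 0 0 0.1 -40")

```text
t: 21.7
eef_pos: [0.3845, -0.3081, 0.175]
tool_rot: [-0.0, 0.456, 0.89, 0.0]
contact_force: [0.0, -0.4, -0.6]
gripper_width: -0.001
grasp_force: 0.0
```

```bash
python3 go.py .3846,-.3085,.15,135.45 .3846,-.3085,.026,135.45
python3 - <<'E'
from h import *
for n in ["scene","top"]:
    p=bot.read_camera(n)
    for r in bot.landmark_of(p,"tray_tab")[:1]: print(n,rf(np.array([r["xyz"]]),[0,0],np.radians(-44.55))[0].round(4),r["confidence"])
E
```

```text
t 21.7 pos [ 0.3845 -0.3081  0.175 ] a 125.68 F [ 0.  -0.4 -0.6] w -0.001 q [ 0.92  0.29 -0.44  2.02  0.16  0.86  1.02]
.3846,-.3085,.15,135.45 -> [-0.0004 -0.0002  0.025 ] spin -9.77
.3846,-.3085,.026,135.45 -> [-0.0005 -0.0002  0.149 ] spin -9.77
scene [0.5289 0.0546 0.0214] 0.62
```

send_rows(deltas="0 0 0.035 -8; 0 0 0.075 -9.8; 0 0 0.11 -9.8; 0 0 0.135 -9.8; 0 0 0.149 -9.8")

```text
t: 22.4
eef_pos: [0.3854, -0.3087, 0.0268]
tool_rot: [0.0, 0.383, 0.924, -0.0]
contact_force: [0.5, 0.1, 0.4]
gripper_width: 0.002
grasp_force: 0.0
```

```bash
python3 go.py .4162,-.337,.026,135.45
python3 - <<'E'
from h import *
p=bot.read_camera("scene");cv2.imwrite("pics/s5.png",cv2.resize(p["img"][130:280,330:480,::-1],None,fx=4,fy=4,interpolation=cv2.INTER_CUBIC))
E
```

```text
t 22.4 pos [ 0.3854 -0.3087  0.0268] a 134.99 F [0.5 0.1 0.4] w 0.002 q [ 0.85  0.53 -0.37  2.11  0.36  0.55  1.01]
.4162,-.337,.026,135.45 -> [-0.0418  0.0018  0.0008] spin -0.46
```

View pics/s5.png

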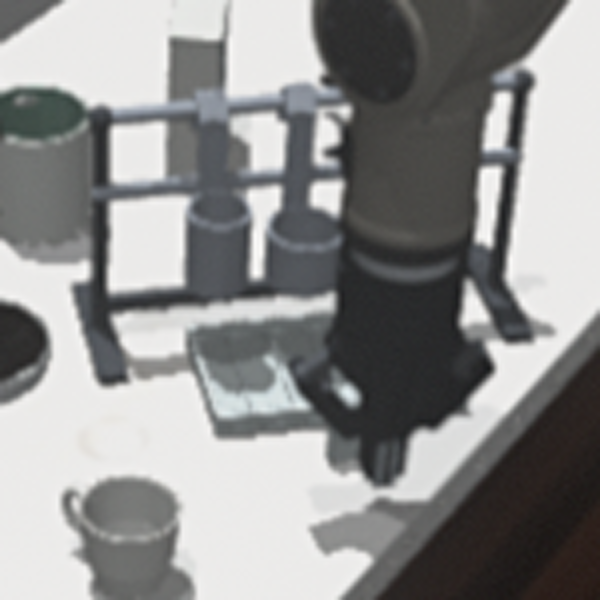

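The fingertips (about 385,475) stand in front of the tab and the three dippers hang undisturbed. I'll push along -tool x.

send_rows(deltas="-0.008 0 0 -0.5; -0.016 0 0 -0.5; -0.022 0 0 -0.5; -0.026 0 0 -0.5; -0.03 0 0 -0.5")

```text
t: 22.95
eef_pos: [0.4067, -0.33, 0.0279]
tool_rot: [0.0, 0.378, 0.926, -0.0]
contact_force: [-0.3, 0.7, 1.2]
gripper_width: -0.002
grasp_force: 0.8
```

send_rows(deltas="-0.005 0 0 0; -0.01 0 0 0; -0.015 0 0 0; -0.02 0 0 0; -0.025 0 0 0")

```text
t: 23.45
eef_pos: [0.4242, -0.3473, 0.0272]
tool_rot: [-0.0, 0.378, 0.926, -0.0]
contact_force: [-1.9, 0.6, 1.0]
gripper_width: 0.0
grasp_force: 0.8
```

send_rows(deltas="-0.002 0 0 0; -0.004 0 0 0; -0.006 0 0 0; -0.008 0 0 0; -0.01 0 0 0")

```text
t: 23.95
eef_pos: [0.4312, -0.3541, 0.0272]
tool_rot: [-0.0, 0.377, 0.926, -0.0]
contact_force: [-1.5, -0.2, -0.8]
gripper_width: 0.002
grasp_force: 0.8
```

```bash
python3 go.py;python3 - <<'E'
from h import *
o=bot.get_obs();print(rf(o["eef_pos"][None],[0,0],np.radians(-44.55)))
for n in ["scene","top"]:
    p=bot.read_camera(n)
    for r in bot.landmark_of(p,"tray_tab")[:1]: print(n,rf(np.array([r["xyz"]]),[0,0],np.radians(-44.55))[0].round(4),r["confidence"])
E
```

```text
t 23.95 pos [ 0.4312 -0.3541  0.0272] a 135.65 F [-1.5 -0.2 -0.8] w 0.002 q [ 0.86  0.6  -0.37  1.96  0.35  0.64  1.06]
[[0.5556603  0.05017545 0.02721014]]
scene [0.5635 0.0524 0.023 ] 0.81
top [0.6876 0.0498 0.0007] 0.59
```

send_rows(deltas="-0.001 0 0 0; -0.002 0 0 0; -0.003 0 0 0; -0.004 0 0 0; -0.005 0 0 0")

```text
t: 24.65
eef_pos: [0.4352, -0.3574, 0.0274]
tool_rot: [0.0, 0.377, 0.926, 0.0]
contact_force: [-1.0, 1.2, 1.8]
gripper_width: 0.001
grasp_force: 0.8
```

send_rows(deltas="-0.001 0 0 0; -0.002 0 0 0; -0.002 0 0 0; -0.002 0 0 0")

```text
t: 25.05
eef_pos: [0.4364, -0.3587, 0.0273]
tool_rot: [0.0, 0.377, 0.926, 0.0]
contact_force: [-0.3, 1.1, 0.9]
gripper_width: -0.0
grasp_force: 0.8
```

send_rows(deltas="-0.001 0 0 0; -0.002 0 0 0; -0.002 0 0 0; -0.002 0 0 0")

```text
t: 25.45
eef_pos: [0.4363, -0.3589, 0.027]
tool_rot: [-0.002, 0.377, 0.926, 0.0]
contact_force: [-4.2, 5.6, 4.3]
gripper_width: 0.0
grasp_force: 3.5
```

send_rows(deltas="-0.001 0 0 0; -0.001 0 0 0; -0.001 0 0 0")

```text
t: 25.75
eef_pos: [0.4363, -0.3589, 0.0268]
tool_rot: [-0.003, 0.377, 0.926, 0.0]
contact_force: [-6.1, 7.9, 7.0]
gripper_width: -0.002
grasp_force: 4.7
```

send_rows(deltas="0.004 0 0 0; 0.01 0 0 0; 0.025 0 0 0; 0.05 0 0 0; 0.07 0 0 0")

```text
t: 26.25
eef_pos: [0.3877, -0.3117, 0.0273]
tool_rot: [0.0, 0.378, 0.926, -0.0]
contact_force: [0.0, 0.4, 0.2]
gripper_width: 0.002
grasp_force: 0.0
```

send_rows(deltas="0 0 -0.03 0; 0 0 -0.07 0; 0.03 0 -0.11 0; 0.03 0 -0.15 0; 0.03 0 -0.18 0")

```text
t: 26.75
eef_pos: [0.367, -0.2912, 0.2099]
tool_rot: [0.001, 0.377, 0.926, -0.001]
contact_force: [0.5, -0.1, -0.0]
gripper_width: 0.001
grasp_force: 0.0
```

send_rows(deltas="0 -0.04 0 0; 0 -0.08 0 0; 0 -0.12 0 0; 0 -0.15 0 0; 0 -0.15 0 0")

```text
t: 27.25
eef_pos: [0.2583, -0.4017, 0.2073]
tool_rot: [-0.0, 0.381, 0.925, -0.001]
contact_force: [0.0, 0.9, -0.4]
gripper_width: 0.001
grasp_force: 0.0
```

```bash
python3 go.py;python3 rel.py
python3 - <<'E'
from h import *
for n in ["scene","top"]:
    p=bot.read_camera(n)
    for r in bot.landmark_of(p,"tray_tab")[:1]: print(n,rf(np.array([r["xyz"]]),[0,0],np.radians(-44.55))[0].round(4),r["confidence"])
    for q in ["espresso_cup_white","glass_counter","spice_jar_a"]:
        for r in bot.landmark_of(p,q)[:1]: print(q,np.round(r["xyz"],3))
    if n=="scene": cv2.imwrite("pics/s6.png",cv2.resize(p["img"][110:260,330:480,::-1],None,fx=4,fy=4,interpolation=cv2.INTER_CUBIC))
    else: cv2.imwrite("pics/t6.png",cv2.resize(p["img"][200:340,370:510,::-1],None,fx=4,fy=4,interpolation=cv2.INTER_CUBIC))
E
```

```text
t 27.25 pos [ 0.2583 -0.4017  0.2073] a 135.22 F [ 0.   0.9 -0.4] w 0.001 q [ 1.22  0.22 -0.4   2.03  0.11  0.92  1.55]
scene dipper lm [0.6509 0.0614 0.0572] 0.95
    cup 137 u 0.0448 0.0893 mid 0.0671 s [0.6234 0.6755] ztop 0.085
    strap 111 u 0.0553 0.0736 mid 0.0645 s [0.6712 0.6992] ztop 0.1659
    hook 106 u 0.0536 0.0731 mid 0.0634 s [0.6718 0.6963] ztop 0.1899
scene tall_dipper lm [0.6479 0.1172 0.0625] 0.56
    cup 86 u 0.1121 0.143 mid 0.1276 s [0.6314 0.6515] ztop 0.0887
    strap 109 u 0.1132 0.1307 mid 0.1219 s [0.6711 0.682 ] ztop 0.17
    hook 79 u 0.1127 0.1298 mid 0.1212 s [0.6718 0.6899] ztop 0.1886
scene wide_dipper lm [ 6.486e-01 -4.000e-04  6.530e-02] 0.63
    cup 298 u -0.0237 0.0282 mid 0.0022 s [0.6164 0.6744] ztop 0.0892
    strap 113 u -0.0085 0.0104 mid 0.001 s [0.6724 0.6995] ztop 0.1704
    hook 97 u -0.0084 0.011 mid 0.0013 s [0.6727 0.6914] ztop 0.189
scene rail_mid lm [0.6881 0.0502 0.1731] 0.7
top dipper lm [0.6501 0.0642 0.0655] 0.96
    cup 90 u 0.0425 0.0874 mid 0.065 s [0.6237 0.6728] ztop 0.0933
    strap 41 u 0.0535 0.0719 mid 0.0627 s [0.6743
[... 285 characters left out ...]
91 u 0.1112 0.13 mid 0.1206 s [0.6751 0.7011] ztop 0.1898
top wide_dipper lm [ 0.6496 -0.0018  0.0594] 0.84
    cup 226 u -0.0261 0.0223 mid -0.0019 s [0.6182 0.6735] ztop 0.0888
    strap 41 u -0.0104 0.0077 mid -0.0014 s [0.6749 0.6834] ztop 0.1707
    hook 89 u -0.0108 0.0085 mid -0.0012 s [0.6742 0.6999] ztop 0.1908
top dipper_seat lm [0.6916 0.0635 0.1757] 0.65
top rail_mid lm [0.6934 0.0489 0.1749] 0.85
scene [0.5722 0.0528 0.0213] 0.67
espresso_cup_white [ 0.486 -0.166  0.003]
glass_counter [0.499 0.285 0.   ]
spice_jar_a [ 0.407  0.292 -0.005]
top [0.5696 0.0505 0.0209] 0.96
espresso_cup_white [ 0.486 -0.165  0.003]
glass_counter [0.494 0.284 0.002]
spice_jar_a [ 0.413  0.29  -0.   ]
```

View pics/s6.png

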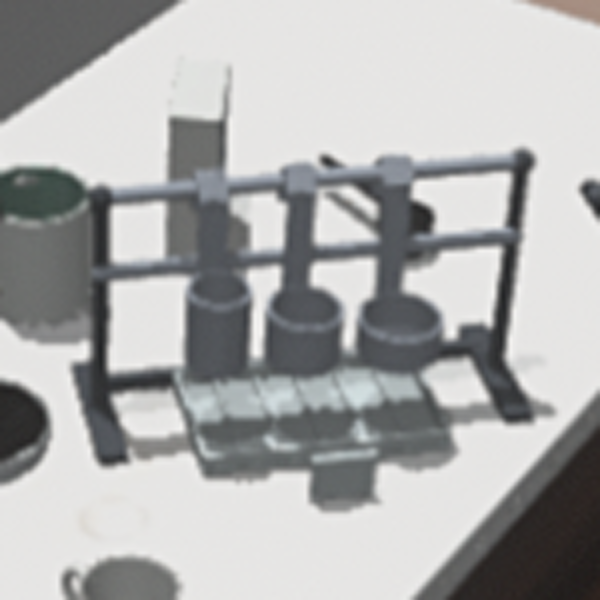

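View pics/t6.png

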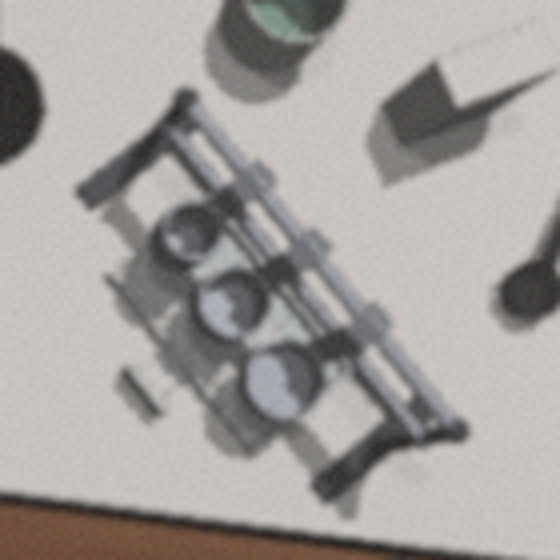

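Both crops show the dipper hanging upright with a gap on each side. The tray stopped moving while the push force built to about 10 N, so it is at its stop. The bystanders have not moved.

```bash
python3 -c "
from station import bot
print(bot.hand_in())"
```

```text
the job is handed in; nothing more can be done
None
```

I hung the dipper upright on the top rail between its two neighbours, touching neither. I then pushed the drip tray home by its tab, left the cup, glass and jar standing where they were, and handed the job in at about 28 s on the robot's clock.

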